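# Seat a tube plate on a touch mixer and run it

## Robot

A 7-joint arm with a two-finger parallel gripper is mounted at the origin on the work surface. World frame = base frame: x ahead of the robot, y to its left, z up, the work surface at z = 0. Lengths are in m, angles in rad, forces in N, time in s.
With the tool pointing down it reaches from about 0.4 to 0.925 m from the base axis. Payload 4.1 kg.
Tool frame: the origin (TCP) lies at the centre of the arm's flange, where the gripper is bolted on; the fingertips stand 173 mm ahead of it and the grasp point (between the pads) lies grip_depth ahead of it (grip_depth is the distance from the TCP to the grasp point, in m); z points along the fingers, y is the line along which they close (so a half turn about z gives the same grasp; the last joint's range is limited). The gripper opens to 85 mm and grips with 20 to 120 N. Pads are 22 mm wide; open, the fingers measure 114 mm over their backs; the gripper's body (76 mm by 85 mm) begins 54 mm behind the grasp point. The pads swing forward as they close: fully open they stand 13 mm farther back than shut.
Start: joints at [1.084, 0.398, 0.045, 1.537, -0.019, 1.207, -0.051], TCP at [0.246, -0.602, 0.405] pointing down, gripper open.
Joint ranges: [-2.82, 2.82], [-0.49, 2.23], [-1.37, 1.46], [0, 2.46], [-1.36, 4.5], [0.23, 2], [-2.94, 2.94]. Speed limits (rad/s): [2.57, 2.57, 3.14, 3.14, 3.14, 3.14, 3.14].

## Interface

Orientations are given as a unit quaternion [x, y, z, w].
In Python, from station import sense, snapshot, close_job, grip_depth gives the robot as it stands.
- The arm moves only by the tool drive_tool, never from a script. Its arguments are lists of equal length, an entry for each row: "gripper": the opening in per cent of the stroke, from 0 (shut) to 100 (fully open); "offset": the shift along the tool's x, y, z normalised to -1 to 1, where 1 is 0.75 m, a list of three; "twist": the turn about the tool's z normalised to -1 to 1, where 1 is pi/2 rad. In form: {"gripper": [gripper, ...], "offset": [[x, y, z], ...], "twist": [twist, ...]}. A call has 1 to 10 rows; each row shifts and turns the commanded pose from where the row before left it, along the tool's axes as they then stand; what a row does not reach is not made up. A row lasts 1/10 s, in which the tool goes at most 50 mm and 8.59 degrees, less where a joint would pass 70% of its speed; a pose out of reach is approached as far as the arm can. A call with a number of a shift or a turn outside -1 to 1 is refused whole. A call with a gripper value outside its range is refused whole. The fingers move at their own pace and stop on an object; the grip force is fixed at half the most. Time passes only in rows, so rows that do not move let the fingers close. It gives the time, the measured TCP pose, the force, the opening and the grip force at its end, in the units of the state.
- sense(): the state, without advancing time (a new reading comes with each control period).
- snapshot(name): name is "scene" or "side" or "wrist"; returns a dict with "frame" (384x512x3 uint8, red, green, blue), "fx", "fy", "cx", "cy" (pixels), "k1" (the pictures are not rectified: a ray, as slopes to the right and down, at radius r is drawn at 1 + k1 r^2 times it, then the intrinsics apply), "R" (3x3) and "t" (3): a world point X has camera coordinates R X + t; the wrist camera has in their place "hand_eye" (4x4, takes a point from camera to tool coordinates, whose origin is the TCP and whose axes are the flange's). Camera axes: x right, y down, z forward; pixel columns grow to the right and rows downward; lengths in m; the calibration is good to about 2 mm. A picture is of the moment at which its call begins: read the wrist's pose just before it. There is no depth.
- close_job(): hands the job in; it is judged then, once.
The state is a dict: "t": time; "joint_pos": joint angles; "qd": joint speeds; "joint_efforts": joint torques, N m; "tool_pos": TCP position; "eef_rot": TCP orientation; "force": force on the tool from outside, world axes, zero at the start; "torque": the same for the moment, N m; "grip_width": opening from 0.0 (shut) to 1.0 (fully open); "finger_force": force on a finger pad.
Only numpy, scipy, OpenCV 4.12 (cv2) and the standard library are available. Lean on these libraries where they do the work, as an engineer would, in place of code of your own. Each camera call takes 0.05 s, during which the arm holds its last target. There are 200 camera calls.

## Task

Lift the tube plate by its grip out of the parking stand, pulling it up past the sprung roller catches, and bring it to the mixer. Slide it about on the mixer's head, square with the head, until it drops flat onto the locating pin, then press the plate and head fully down and keep it pressed, still gripping the plate, when your program finishes: the mixer runs only while it is held down. Do not drop the plate, and leave the bottle, tip box and beaker alone.

Things in the scene. Friction and masses are not known exactly. Their poses are not given: they have to be found in the camera images.
- plate: Loose grey plastic tube plate, 0.2 to 0.45 kg: a slab 110 mm (x) by 80 mm (y) by 20 mm with twelve small dark tube wells, and an upright grip blade on its top. Origin: centre of the underside, which is the mouth of a round blind hole, 15 mm across and 12 mm deep, straight up into the slab. z is up. It starts parked in the stand, on rails 30 mm above the bench.
- plate_grip (a point): The place to grip on the plate's blade, 50 mm above the plate's origin (30 mm above the slab's top) on its centre line. The blade is 14 mm thick along x, 56 mm long along y, and rises from 20 to 72 mm above the plate's underside. Grip it from above with the fingers closing along the plate's x: on those sides the space is free. Axes as the plate's.
- stand: Fixed parking stand, base 150 by 150 mm with two rails along its x; origin at its underside's centre, on the bench. The parked plate has its x, y and yaw, underside 30 mm up. On its +y and -y sides are 51 mm high towers with sprung rollers (14 mm across, tops 62 mm up) over the plate's edges; a straight upward pull of about 8 to 13 N, weight included, passes them within 12 mm.
- mixer: Fixed mixer; origin on the bench, straight below head_face, same axes. White housing 60 mm high, reaching 132 mm to -x (control panel with a knob, 74 mm up), 82 mm to +x and 80 mm to either side. The plate sits square when its x axis lies along the mixer's x, either way round.
- head_face (a point): Centre of the mixer head's flat top face; moves down with the head. A dark steel slab, 124 mm (x) by 96 mm (y), face 90 mm above the bench when up; z up. On it stands the locating pin: 9 mm tall, 12 mm across, tip slightly tapered, 1.5 mm spare all round in the plate's hole. It is clamped firmly in a slot along the face's x, anywhere up to 10 mm to either side of this centre, at y 0.
- mixer_head (a joint): How far the sprung mixer head is pressed down, in m: 0 up, 0.008 at its stop. It starts to move at about 5.5 N on its face and reaches the stop at about 12 N (the plate's own weight included; that weight alone does not move it).
- bottle: Bystander: glass bottle with an orange cap, 68 mm across, 150 mm tall, standing beyond the work; origin at its underside.
- tip_box: Bystander: box of pipette tips, 80 by 115 by 64 mm, standing beyond the work; origin at its underside.
- beaker: Bystander: open white beaker, 72 mm across, 90 mm tall, standing beyond the work; origin at its underside.
Mind the look-alikes: they are no part of the job. Several things look just like the stand: the one meant starts farthest to the robot's left.

How it is judged:
By the outcome, as a careful person would: the job done as asked, in the order asked, and still so for the second after the job is handed in, while the arm keeps its last pose, push and grip.
It also fails if it takes over 46 s, if anything falls off the work surface, if the arm or the gripper's body presses on something with over 40 N, if the wrist force passes 120 N, or if a joint passes its speed limit or range.

## Working session

There is one attempt and no reset: what is moved stays moved. The work goes in short steps, Python scripts to look and compute and a tool call to move; the robot and the scene stay as the last step left them, time stands still between calls to the robot, and variables do not carry over. Pictures are saved under pics/ and viewed, at most 10 in all, crops included, and the job is handed in when it is done.

Besides the shell and the picture viewer there is one more tool, called after "Request:" by a JSON object that holds its "fn" and its "kwargs", one argument or row to a line. drive_tool: Moves the arm, as the interface text tells. Its arguments: {"type":"object","properties":{"gripper":{"type":"array","items":{"type":"number"}},"offset":{"type":"array","items":{"type":"array","items":{"type":"number","minimum":-1,"maximum":1}}},"twist":{"type":"array","items":{"type":"number","minimum":-1,"maximum":1}}},"required":["gripper","offset","twist"]}

```bash
mkdir -p pics; ls
python3 - <<'E'
from station import *
import cv2,numpy as np
s=sense();print(s['t'],s['tool_pos'],s['eef_rot'],s['force'],s['grip_width'],grip_depth)
for n in("scene","side"):
    d=snapshot(n);cv2.imwrite(f"pics/{n}0.png",d["frame"][:,:,::-1]);print(n,{k:np.round(v,3).tolist() for k,v in d.items() if k!="frame"})
E
```

```text
pics
0.0 [ 0.24575938 -0.6014375   0.40366258] [ 9.81246008e-01  1.92757173e-01 -2.50122279e-04 -9.39089717e-04] [-0.61632043 -0.77238636  0.66080059] 1.0001824205562118 0.1547
scene {'fx': 469.737, 'fy': 469.737, 'cx': 266.358, 'cy': 189.835, 'k1': -0.043, 'R': [[0.678, 0.735, -0.008], [0.474, -0.445, -0.76], [-0.563, 0.511, -0.65]], 't': [-0.353, -0.279, 1.565]}
side {'fx': 489.501, 'fy': 489.501, 'cx': 258.547, 'cy': 192.704, 'k1': -0.204, 'R': [[-0.8, -0.6, -0.004], [-0.343, 0.462, -0.818], [0.493, -0.652, -0.576]], 't': [0.451, 0.349, 1.028]}
```

View pics/scene0.png

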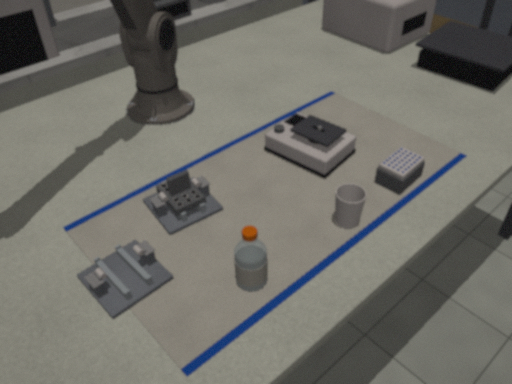

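View pics/side0.png

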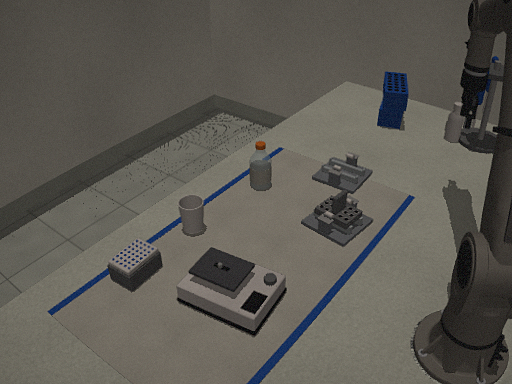

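The scene view shows the loaded stand at (182,205), an empty look-alike at (125,275), and the mixer at (312,142) with its head at (320,131). In the side view the plate is at (338,212) and the mixer head at (222,268).

```bash
cat > h.py <<'E'
from station import *
import cv2,numpy as np
from scipy.spatial.transform import Rotation as Ro
def cam(n):
    s=sense();d=snapshot(n)
    if n=="wrist":
        T=np.eye(4);T[:3,:3]=Ro.from_quat(s['eef_rot']).as_matrix();T[:3,3]=s['tool_pos']
        M=T@d["hand_eye"];d["Rw"]=M[:3,:3];d["o"]=M[:3,3]
    else:
        R=np.array(d["R"]);d["Rw"]=R.T;d["o"]=-R.T@np.array(d["t"])
    return d
def ray(d,uv):
    K=np.array([[d["fx"],0,d["cx"]],[0,d["fy"],d["cy"]],[0,0,1.]])
    p=cv2.undistortPoints(np.array(uv,float).reshape(-1,1,2),K,np.array([d["k1"],0,0,0.]))[:,0]
    r=np.c_[p,np.ones(len(p))]@d["Rw"].T
    return d["o"],r/np.linalg.norm(r,axis=1,keepdims=True)
def plane(d,uv,z):
    o,r=ray(d,uv);return o+r*((z-o[2])/r[:,2])[:,None]
def proj(d,X):
    c=(np.array(X,float).reshape(-1,3)-d["o"])@d["Rw"];x=c[:,:2]/c[:,2:];r2=(x**2).sum(1,keepdims=True)
    return x*(1+d["k1"]*r2)*[d["fx"],d["fy"]]+[d["cx"],d["cy"]]
E
python3 - <<'E'
from h import *
np.set_printoptions(precision=3,suppress=True)
d=cam("scene");e=cam("side")
print(plane(d,[(182,205),(125,275)],.04));print(plane(d,[(321,131)],.09))
print(plane(e,[(338,215),(342,175)],.04));print(plane(e,[(222,269)],.09))
print("scene stand corners",plane(d,[(145,207),(175,230),(221,208)],0.006))
print("mixer head corners sc",plane(d,[(315,117),(346,131),(326,147),(292,131)],.09))
print("side",plane(e,[(206,249),(254,266),(235,291),(189,270)],.09))
print("bottle,beaker,tips",plane(e,[(261,187),(192,232)],0),plane(d,[(252,285),(347,222),(400,185)],0))
w=cam("wrist");print(w["hand_eye"],w["fx"],w["cx"],w["k1"])
E
```

```text
[[ 0.493 -0.252  0.04 ]
 [ 0.59  -0.463  0.04 ]]
[[0.555 0.172 0.09 ]]
[[ 0.448 -0.217  0.04 ]
 [ 0.54  -0.406  0.04 ]]
[[0.534 0.18  0.09 ]]
scene stand corners [[ 0.402 -0.306  0.006]
 [ 0.521 -0.296  0.006]
 [ 0.536 -0.168  0.006]]
mixer head corners sc [[0.495 0.213 0.09 ]
 [0.602 0.222 0.09 ]
 [0.615 0.126 0.09 ]
 [0.501 0.115 0.09 ]]
side [[0.61  0.151 0.09 ]
 [0.481 0.128 0.09 ]
 [0.466 0.216 0.09 ]
 [0.593 0.229 0.09 ]]
bottle,beaker,tips [[ 0.74  -0.246  0.   ]
 [ 0.762  0.049  0.   ]] [[ 0.765 -0.267  0.   ]
 [ 0.779  0.028  0.   ]
 [ 0.785  0.239  0.   ]]
[[-0.001 -0.947 -0.321  0.083]
 [ 1.    -0.001 -0.     0.   ]
 [ 0.    -0.321  0.947  0.03 ]
 [ 0.     0.     0.     1.   ]] 304.43793382507465 263.2863893473004 -0.029982885990396838
```

Request:
{"fn": "drive_tool", "kwargs": {
  "gripper": [100,100,100,100,100,100,100,100,100,100],
  "offset": [
    [0.0467,-0.0336,0],
    [0.0467,-0.0336,0],
    [0.0467,-0.0336,0],
    [0.0467,-0.0336,0],
    [0.0467,-0.0336,0],
    [0.0467,-0.0336,0],
    [0.0467,-0.0336,0],
    [0.0467,-0.0336,0],
    [0.0467,-0.0336,0],
    [0.0467,-0.0336,0]
  ],
  "twist": [0,0,0,0,0,0,0,0,0,0]
}}

```text
t: 1.25
tool_pos: [0.4753, -0.2344, 0.4049]
eef_rot: [0.981, 0.193, 0.0, 0.0]
force: [0.5, -0.6, -0.5]
grip_width: 1.003
finger_force: 0.0
```

Run:
```python
from h import *
s=sense();print(s['t'],s['tool_pos'],s['eef_rot'])
d=cam("wrist");cv2.imwrite("pics/w1.png",d["frame"][:,:,::-1]);np.save("pics/w1.npy",d,allow_pickle=True)
```

```text
1.25 [ 0.47531952 -0.23437913  0.40487841] [9.81268711e-01 1.92643801e-01 1.44969784e-04 2.50217765e-04]
```

View pics/w1.png

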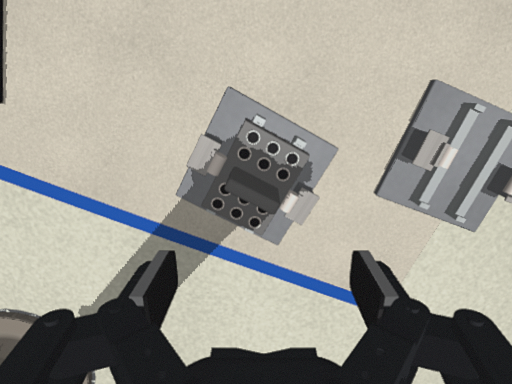

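The wrist view shows the loaded stand with its towers to left (205,155) and right (300,205). The well rows run from (253,137)-(292,158) to (218,204)-(255,222), and the blade is at (257,188). I'll refine the wells on the slab-top plane.

Run:
```python
from h import *
np.set_printoptions(precision=4,suppress=True)
d=np.load("pics/w1.npy",allow_pickle=True).item()
g=cv2.cvtColor(d["frame"],cv2.COLOR_RGB2GRAY)
def ref(p):
    u,v=p;c=g[v-6:v+7,u-6:u+7];m=(c<45).astype(np.uint8)
    M=cv2.moments(m,True);return (u-6+M['m10']/M['m00'],v-6+M['m01']/M['m00'])
P=[(253,137),(272,148),(292,158),(218,204),(236,213),(255,222)]
q=[ref(p) for p in P];print(np.array(q))
X=plane(d,q,.05);print(X)
f=X[:3].mean(0);n=X[3:].mean(0);c=(f+n)/2;a=f-n
print("centre",c,"x yaw deg",np.degrees(np.arctan2(a[1],a[0])),np.linalg.norm(a))
for i in(0,3):
    b=X[i+2]-X[i];print("y yaw",np.degrees(np.arctan2(b[1],b[0])),np.linalg.norm(b))
S=plane(d,[(228,88),(338,151),(278,244),(180,193)],.008);print("stand",S,S.mean(0),[np.linalg.norm(S[i]-S[i-1]) for i in range(4)])
```

```text
[[252.6176 137.2059]
 [272.4444 147.9556]
 [291.76   158.5   ]
 [217.0656 203.541 ]
 [235.9298 212.6491]
 [254.1273 221.9091]]
[[ 0.5019 -0.2118  0.05  ]
 [ 0.4992 -0.2358  0.05  ]
 [ 0.4965 -0.2597  0.05  ]
 [ 0.4163 -0.2019  0.05  ]
 [ 0.4139 -0.2258  0.05  ]
 [ 0.411  -0.2495  0.05  ]]
centre [ 0.4565 -0.2307  0.05  ] x yaw deg -6.679785387500235 0.08603497334279905
y yaw -96.45693889344794 0.04819119956405228
y yaw -96.3987915116118 0.047965251961121114
stand [[ 0.5372 -0.1661  0.008 ]
 [ 0.5192 -0.3155  0.008 ]
 [ 0.3745 -0.2974  0.008 ]
 [ 0.3945 -0.153   0.008 ]] [ 0.4564 -0.233   0.008 ] [np.float64(0.14325982890442274), np.float64(0.1504428780704483), np.float64(0.14579373027844666), np.float64(0.14584148267401817)]
```

Request:
{"fn": "drive_tool", "kwargs": {
  "gripper": [100,100,100,100,100,100,100,100,100,100],
  "offset": [
    [0.029,-0.0463,0],
    [0.029,-0.0463,0],
    [0.029,-0.0463,0],
    [0.029,-0.0463,0],
    [0.029,-0.0463,0],
    [0.029,-0.0463,0],
    [0.029,-0.0463,0],
    [0.029,-0.0463,0],
    [0.029,-0.0463,0],
    [0.029,-0.0463,0]
  ],
  "twist": [0,0,0,0,0,0,0,0,0,0]
}}

```text
t: 2.3
tool_pos: [0.5449, 0.169, 0.4047]
eef_rot: [0.981, 0.193, 0.0, 0.0]
force: [0.7, -0.1, -0.2]
grip_width: 0.999
finger_force: 0.0
```

Run:
```python
from h import *
s=sense();print(s['t'],s['tool_pos'],s['eef_rot'],s['qd'])
d=cam("wrist");np.save("pics/w2.npy",d,allow_pickle=True)
cv2.imwrite("pics/w2.png",cv2.resize(d["frame"][0:260,80:480,::-1],None,fx=2,fy=2,interpolation=cv2.INTER_CUBIC))
```

```text
2.3 [0.5448775  0.16896136 0.40471629] [9.81291351e-01 1.92528522e-01 1.06726900e-04 2.03341683e-04] [-0.58521811  0.34917404 -0.17172134 -0.40865981  0.20540792  0.11968743
 -0.78279793]
```

View pics/w2.png

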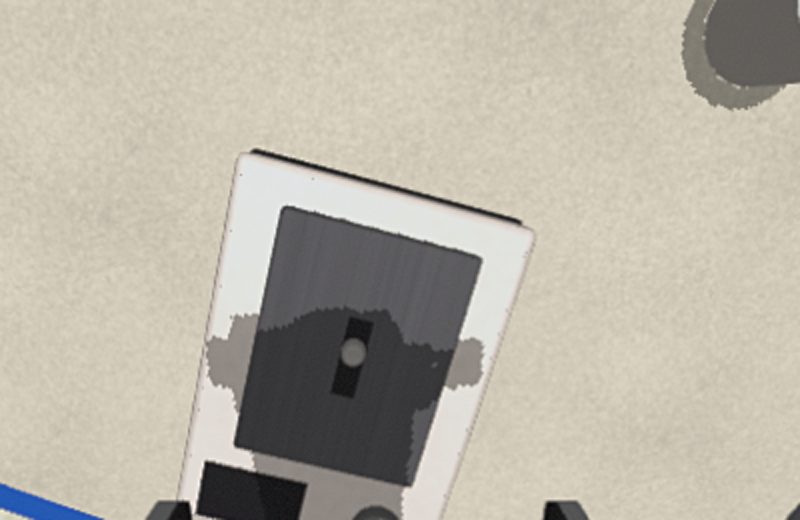

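The crop shows the mixer head with corners near (284,206), (481,258), (411,486), (236,446), and the pin at (352,352), slightly towards +x of the slot centre. I'll retake now that the arm has settled and refine.

Run:
```python
from h import *
np.set_printoptions(precision=4,suppress=True)
s=sense();print(s['t'],s['tool_pos'],s['qd'])
d=cam("wrist");g=cv2.cvtColor(d["frame"],cv2.COLOR_RGB2GRAY)
C=np.float32([[284,206],[481,258],[411,486],[236,446]])/2+[80,0]
C=np.float32(C).reshape(-1,1,2)
C=cv2.cornerSubPix(g,C.copy(),(4,4),(-1,-1),(3,50,.01))[:,0];print(C)
u,v=256,176;c=g[v-9:v+10,u-9:u+10]
m=(c>75).astype(np.uint8);M=cv2.moments(m,True);pin=(u-9+M['m10']/M['m00'],v-9+M['m01']/M['m00']);print(pin,M['m00'])
X=plane(d,C,.09);h=X.mean(0);print(X,h,[np.linalg.norm(X[i]-X[i-1]) for i in range(4)])
xa=(X[0]-X[3]+X[1]-X[2]);yw=np.arctan2(xa[1],xa[0]);ya=X[0]-X[1]+X[3]-X[2]
print("x yaw",np.degrees(yw),"y yaw-90",np.degrees(np.arctan2(ya[1],ya[0]))-90)
p=plane(d,[pin],.099)[0];e=p-h;print("pin",p,"in head",np.cos(yw)*e[0]+np.sin(yw)*e[1],-np.sin(yw)*e[0]+np.cos(yw)*e[1])
```

```text
2.35 [0.5443 0.1773 0.4051] [ 0.0306 -0.0413 -0.0136  0.0474 -0.0422  0.0159  0.1428]
[[222.7101  99.7605]
 [319.0834 128.9252]
 [286.363  245.2698]
 [198.     223.    ]]
(263.71794871794873, 179.84615384615384) 39.0
[[0.598  0.2414 0.09  ]
 [0.6081 0.15   0.09  ]
 [0.4862 0.1287 0.09  ]
 [0.4742 0.2226 0.09  ]] [0.5416 0.1857 0.09  ] [np.float64(0.1251699959866248), np.float64(0.09194799172168136), np.float64(0.12379977414181668), np.float64(0.09472374244666588)]
x yaw 9.273836744867303 y yaw-90 6.805430976511332
pin [0.5454 0.1792 0.099 ] in head 0.0026955556664225904 -0.006968877637588923
```

Run:
```python
from h import *
np.set_printoptions(precision=4,suppress=True)
s=sense();print(s['t'],s['tool_pos'],np.abs(s['qd']).max())
d=cam("wrist");g=cv2.cvtColor(d["frame"],cv2.COLOR_RGB2GRAY)
m=(g<118).astype(np.uint8);m=cv2.morphologyEx(m,cv2.MORPH_OPEN,np.ones((3,3)))
cs,_=cv2.findContours(m,cv2.RETR_EXTERNAL,cv2.CHAIN_APPROX_NONE)
c=[c for c in cs if cv2.pointPolygonTest(c,(262.,181.),False)>0][0]
q=cv2.approxPolyDP(cv2.convexHull(c),8,True)[:,0];print(cv2.contourArea(c),q)
# fit each side with interior points
c=c[:,0].astype(float);L=[]
for i in range(len(q)):
    a,b=q[i],q[(i+1)%len(q)];t=(c-a)@(b-a)/((b-a)@(b-a));n=np.cross(b-a,c-a)/np.linalg.norm(b-a)
    k=c[(t>.1)&(t<.9)&(abs(n)<4)];vx,vy,x,y=cv2.fitLine(np.float32(k),cv2.DIST_HUBER,0,.01,.01).ravel()
    L.append(np.array([-vy,vx,vy*x-vx*y]))
C=[]
for i in range(len(q)):
    z=np.cross(L[i-1],L[i]);C.append(z[:2]/z[2])
C=np.array(C);print(C)
X=plane(d,C,.09);h=X.mean(0);print(X,h,[np.linalg.norm(X[i]-X[i-1]) for i in range(4)])
for i in range(4):
    e=X[i]-X[i-1];print(np.degrees(np.arctan2(e[1],e[0])))
w=g[170:195,250:276];cc=np.uint8(w>75)
n,l,st,ce=cv2.connectedComponentsWithStats(cc);print(st,ce+[250,170])
cv2.imwrite("pics/w3.png",cv2.resize(d["frame"][80:260,170:350,::-1],None,fx=3,fy=3))
np.save("pics/w3.npy",d,allow_pickle=True)
for k in range(1,n):print(plane(d,[ce[k]+[250,170]],.099))
```

```text
2.4 [0.544  0.1745 0.4049] 0.07081303711653551
11751.0 [[230 105]
 [328 132]
 [291 244]
 [204 224]]
[[229.8871 104.0565]
 [328.9668 131.2411]
 [290.4634 245.4749]
 [202.2894 224.0946]]
[[0.5962 0.2304 0.09  ]
 [0.6091 0.137  0.09  ]
 [0.4869 0.1209 0.09  ]
 [0.4741 0.2144 0.09  ]] [0.5416 0.1757 0.09  ] [np.float64(0.12315639081551748), np.float64(0.09426160528282904), np.float64(0.1232407343209317), np.float64(0.09443746657513213)]
7.4471809683785315
-82.17046217899212
-172.47081426938254
97.77772966866598
[[  0   0  26  25 530]
 [  9   2  11  13 120]] [[262.2151 182.9377]
 [263.7583 177.8583]]
[[0.5465 0.1763 0.099 ]]<stdin>:12: DeprecationWarning: Arrays of 2-dimensional vectors are deprecated. Use arrays of 3-dimensional vectors instead. (deprecated in NumPy 2.0)
```

View pics/w3.png

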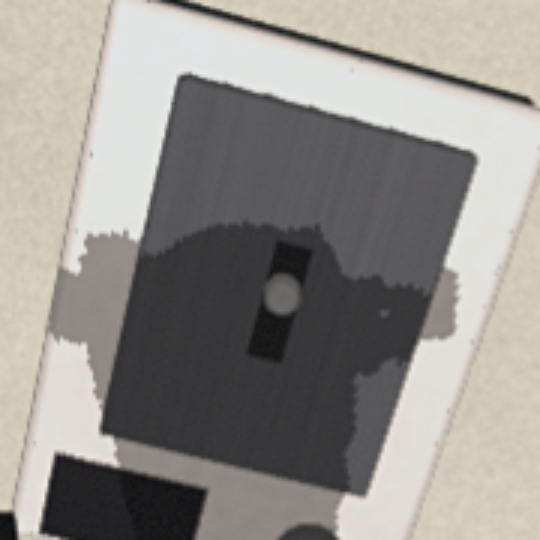

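Request:
{"fn": "drive_tool", "kwargs": {
  "gripper": [100,100,100,100,100,100,100,100,100,100],
  "offset": [
    [-0.0312,0.0456,0],
    [-0.0312,0.0456,0],
    [-0.0312,0.0456,0],
    [-0.0312,0.0456,0],
    [-0.0312,0.0456,0],
    [-0.0312,0.0456,0],
    [-0.0312,0.0456,0],
    [-0.0312,0.0456,0],
    [-0.0312,0.0456,0],
    [-0.0312,0.0456,0]
  ],
  "twist": [0,0,0,0,0,0,0,0,0,0]
}}

```text
t: 3.45
tool_pos: [0.4556, -0.2404, 0.4049]
eef_rot: [0.982, 0.191, -0.0, 0.0]
force: [0.1, -0.3, 0.6]
grip_width: 0.994
finger_force: 0.0
```

Request:
{"fn": "drive_tool", "kwargs": {
  "gripper": [100,100,100,100,100,100,100,100,100,100],
  "offset": [
    [0,0,0],
    [0,0,0],
    [0,0,0],
    [0,0,0],
    [0,0,0],
    [0,0,0],
    [0,0,0],
    [0,0,0],
    [0,0,0],
    [0,0,0]
  ],
  "twist": [-0.0851,-0.0851,-0.0851,-0.0851,-0.0851,-0.0851,-0.0851,-0.0851,0,0]
}}

```text
t: 4.45
tool_pos: [0.4567, -0.2383, 0.4047]
eef_rot: [0.748, 0.664, -0.0, 0.0]
force: [-0.4, -0.5, 1.3]
grip_width: 0.998
finger_force: 0.0
```

Run:
```python
from h import *
s=sense();print(s['t'],s['tool_pos'],s['eef_rot'],s['joint_pos'],abs(s['qd']).max())
d=cam("wrist");np.save("pics/w4.npy",d,allow_pickle=True)
x=(Ro.from_quat(s['eef_rot']).as_matrix()[:,0]);print(np.degrees(np.arctan2(x[1],x[0])))
cv2.imwrite("pics/w4.png",d["frame"][:,:,::-1])
```

```text
4.45 [ 0.45667287 -0.23829173  0.40469669] [ 7.47617141e-01  6.64129902e-01 -2.86713049e-04  2.92023307e-05] [ 0.65641248  0.16649656 -0.29065012  1.84785481  0.05301013  1.13485278
  0.22901422] 0.007620413210101845
83.23122563369434
```

View pics/w4.png

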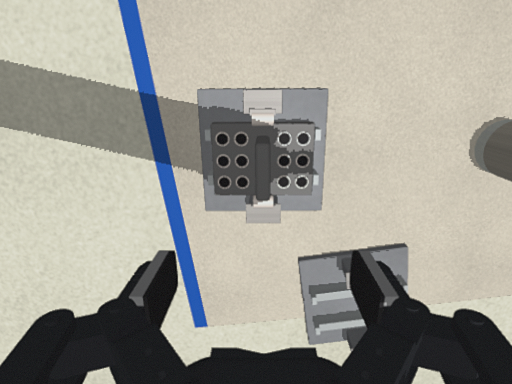

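The wrist view is aligned, with four well columns at x of about 222, 241, 284 and 303, in rows y of about 139, 161 and 182, and the blade at (262,165).

Run:
```python
from h import *
np.set_printoptions(precision=4,suppress=True)
d=np.load("pics/w4.npy",allow_pickle=True).item()
g=cv2.cvtColor(d["frame"],cv2.COLOR_RGB2GRAY)
P=[(a,b) for b,r in((138,(222,241,284,303)),(161,(222,242,284,303)),(182,(224,243,283,302))) for a in r]
q=[]
for u,v in P:
    c=g[v-6:v+7,u-6:u+7];n,l,st,ce=cv2.connectedComponentsWithStats(np.uint8(c<40));k=1+np.argmax(st[1:,4]);q.append(ce[k]+[u-6,v-6])
q=np.array(q);print(q.reshape(3,4,2).tolist())
X=plane(d,q,.05);print(X[:,:2].reshape(3,4,2).tolist())
Y=X[:,:2].reshape(3,4,2);c=Y.reshape(-1,2).mean(0)
xa=(Y[:,3]-Y[:,0]).mean(0);ya=(Y[0]-Y[2]).mean(0);yaw=np.arctan2(xa[1],xa[0])
print(c,np.degrees(yaw),np.degrees(np.arctan2(ya[1],ya[0]))-90,np.linalg.norm(xa),np.linalg.norm(ya))
s=sense();print(s['tool_pos'])
R=Ro.from_quat(s['eef_rot']).as_matrix();print("tool delta",R.T@(np.r_[c,.4047]-s['tool_pos'])/.75)
```

```text
[[[221.74666666666667, 138.64], [240.5810810810811, 138.54054054054055], [280.0, 139.0], [299.5, 140.5]], [[222.94117647058823, 160.83823529411765], [241.22058823529412, 160.6764705882353], [283.62857142857143, 160.5], [302.12307692307695, 160.33846153846153]], [[223.96875, 181.9375], [241.88888888888889, 181.79365079365078], [282.25, 182.91666666666666], [300.9047619047619, 181.42857142857142]]]
[[[0.41648284725371854, -0.2021467887156124], [0.4364153763931292, -0.2044460810609181], [0.4780184396595402, -0.20991815536075628], [0.49851679417467765, -0.21396201672791013]], [[0.4138810161414247, -0.2261743617362464], [0.43368916197510216, -0.22837475192541867], [0.4795646970595359, -0.2336649048286379], [0.4995900480326683, -0.2358669345370144]], [[0.41116095864353547, -0.2500570393518082], [0.4310251944051615, -0.2522683257270131], [0.47554322607237964, -0.2589129724638906], [0.4963576635808048, -0.2596522601849446]]]
[ 0.4559 -0.2313] -7.010250107464446 -4.607707708671342 0.08494827286898192 0.047758741364283035
[ 0.4569 -0.2381  0.4047]
tool delta [ 0.0088 -0.0024  0.    ]
```

Request:
{"fn": "drive_tool", "kwargs": {
  "gripper": [60,60,60,60,60,60,60,60,60,60],
  "offset": [
    [0.0095,-0.0015,0],
    [0,0,0.04],
    [0,0,0.04],
    [0,0,0.04],
    [0,0,0.03],
    [0,0,0.03],
    [0,0,0.02],
    [0,0,0.02],
    [0,0,0.0066],
    [0,0,0]
  ],
  "twist": [-0.0035,0,0,0,0,0,0,0,0,0]
}}

```text
t: 5.5
tool_pos: [0.457, -0.2297, 0.2343]
eef_rot: [0.744, 0.668, -0.0, -0.001]
force: [-0.1, -0.5, 0.5]
grip_width: 0.602
finger_force: 0.0
```

Run:
```python
from h import *
s=sense();print(s['t'],s['tool_pos'],s['force'])
x=(Ro.from_quat(s['eef_rot']).as_matrix()[:,0]);print(np.degrees(np.arctan2(x[1],x[0])))
R=Ro.from_quat(s['eef_rot']).as_matrix();print("tool delta",R.T@(np.array([.4566,-.2309,.2347])-s['tool_pos']))
```

```text
5.5 [ 0.45698909 -0.22972082  0.23428131] [-0.10495756 -0.51823154  0.48885981]
83.81161292042076
tool delta [-0.00121403 -0.00026029 -0.00041899]
```

Request:
{"fn": "drive_tool", "kwargs": {
  "gripper": [0,0,0,0,0,0,0,0],
  "offset": [
    [-0.0012,0,0],
    [0,0,0],
    [0,0,0],
    [0,0,0],
    [0,0,0],
    [0,0,0],
    [0,0,0],
    [0,0,0]
  ],
  "twist": [0,0,0,0,0,0,0,0]
}}

```text
t: 6.3
tool_pos: [0.4575, -0.2313, 0.2357]
eef_rot: [0.744, 0.668, 0.0, 0.001]
force: [-0.4, -0.9, 5.3]
grip_width: 0.156
finger_force: 59.7
```

Request:
{"fn": "drive_tool", "kwargs": {
  "gripper": [0,0,0,0,0,0,0,0,0,0],
  "offset": [
    [0,0,-0.005],
    [0,0,-0.005],
    [0,0,-0.005],
    [0,0,-0.005],
    [0,0,-0.005],
    [0,0,-0.01],
    [0,0,-0.02],
    [0,0,-0.03],
    [0,0,-0.03],
    [0,0,-0.03]
  ],
  "twist": [0,0,0,0,0,0,0,0,0,0]
}}

```text
t: 7.3
tool_pos: [0.4561, -0.2307, 0.3443]
eef_rot: [0.744, 0.668, -0.001, -0.001]
force: [1.1, 0.1, -2.1]
grip_width: 0.158
finger_force: 59.7
```

Request:
{"fn": "drive_tool", "kwargs": {
  "gripper": [0,0,0,0,0,0,0,0,0,0],
  "offset": [
    [0.03,0.003,0],
    [0.055,0.006,0],
    [0.06,0.0065,0],
    [0.06,0.0065,0],
    [0.06,0.0065,0],
    [0.06,0.0065,0],
    [0.06,0.0065,0],
    [0.06,0.0065,0],
    [0.06,0.0065,0],
    [0.048,0.005,0]
  ],
  "twist": [0,0,0,0,0,0,0,0,0,0]
}}

```text
t: 8.3
tool_pos: [0.5454, 0.179, 0.3437]
eef_rot: [0.744, 0.669, -0.001, -0.0]
force: [0.1, 0.0, -3.3]
grip_width: 0.153
finger_force: 59.8
```

Request:
{"fn": "drive_tool", "kwargs": {
  "gripper": [0,0,0,0,0,0,0],
  "offset": [
    [0,0,0],
    [0,0,0],
    [0,0,0],
    [0,0,0],
    [0,0,0],
    [0,0,0],
    [0,0,0]
  ],
  "twist": [-0.077,-0.077,0,0,0,0,0]
}}

```text
t: 9.0
tool_pos: [0.5461, 0.1763, 0.3436]
eef_rot: [0.659, 0.753, -0.0, 0.0]
force: [-0.1, -0.4, -3.0]
grip_width: 0.156
finger_force: 59.7
```

Run:
```python
from h import *
np.set_printoptions(precision=4,suppress=True)
s=sense();R=Ro.from_quat(s['eef_rot']).as_matrix();x=R[:,0]
print(s['t'],s['tool_pos'],s['force'],np.degrees(np.arctan2(x[1],x[0])),x[2],R[2,1])
d=cam("wrist");np.save("pics/w5.npy",d,allow_pickle=True)
cv2.imwrite("pics/w5.png",d["frame"][:,:,::-1])
```

```text
9.0 [0.5461 0.1763 0.3436] [-0.1304 -0.408  -2.9706] 97.61576301446232 -0.0003692226096000023 -4.958316976428457e-05
```

View pics/w5.png

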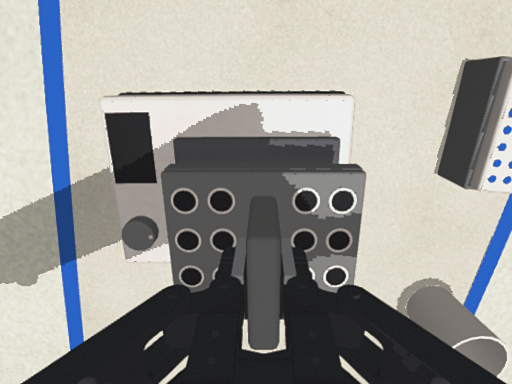

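Plate level in the grip, with the top row of wells at y=201, x=184/221/307/342. The next row is at y=240 and the last at y=276. Checking its pose in the grip with PnP.

Run:
```python
from h import *
np.set_printoptions(precision=4,suppress=True)
d=np.load("pics/w5.npy",allow_pickle=True).item();g=cv2.cvtColor(d["frame"],cv2.COLOR_RGB2GRAY)
P=[(184,201,-.043,.024),(221,201,-.023,.024),(307,201,.023,.024),(342,201,.043,.024),(187,240,-.043,0),(339,240,.043,0),(191,276,-.043,-.024),(335,276,.043,-.024)]
q=[];O=[]
for u,v,a,b in P:
    # ring outer boundary: darkest core centroid at Otsu threshold inside window
    c=g[v-11:v+12,u-11:u+12];n,l,st,ce=cv2.connectedComponentsWithStats(np.uint8(c<35))
    k=l[11,11];q.append(ce[k]+[u-11,v-11]);O.append((a,-b,0));print(st[k,4],end=' ')   # tool-like frame: z down
q=np.array(q);print(q)
K=np.array([[d["fx"],0,d["cx"]],[0,d["fy"],d["cy"]],[0,0,1.]])
ok,r,t=cv2.solvePnP(np.array(O,float),q,K,np.array([d["k1"],0,0,0.]))
H=d["hand_eye"];C=H[:3,:3]@cv2.Rodrigues(r)[0];o=H[:3,:3]@t[:,0]+H[:3,3]
pr=cv2.projectPoints(np.array(O,float),r,t,K,np.array([d["k1"],0,0,0.]))[0][:,0];print("res",abs(pr-q).max())
print("plate-top centre in tool",o,"axes\n",C)
s=sense();W=Ro.from_quat(s['eef_rot']).as_matrix();print("underside centre",s['tool_pos']+W@(o+[0,0,.02]));x=W@C[:,0];print("plate yaw",np.degrees(np.arctan2(x[1],x[0])))
```

```text
309 307 383 510 265 260 234 467 [[183.8285 200.5825]
 [220.6482 200.6678]
 [309.0157 200.2742]
 [342.0627 200.9529]
 [187.6038 240.1321]
 [338.7846 240.1077]
 [190.9829 276.2821]
 [334.7109 275.7131]]
res 2.1735246904667633
plate-top centre in tool [0.0007 0.0002 0.1843] axes
 [[-0.0138 -0.9997  0.018 ]
 [ 0.9995 -0.0143 -0.0283]
 [ 0.0285  0.0176  0.9994]]
underside centre [0.5463 0.177  0.1392]
plate yaw 6.841192296126848
```

Request:
{"fn": "drive_tool", "kwargs": {
  "gripper": [0,0,0,0,0,0,0],
  "offset": [
    [0,-0.0006,0.01],
    [0,0,0.015],
    [0,0,0.015],
    [0,0,0.006],
    [0,0,0.003],
    [0,0,0],
    [0,0,0]
  ],
  "twist": [0,0,0,0,0,0,0]
}}

```text
t: 9.75
tool_pos: [0.5459, 0.1765, 0.307]
eef_rot: [0.658, 0.753, 0.0, 0.0]
force: [0.7, -0.4, -2.8]
grip_width: 0.155
finger_force: 59.6
```

Request:
{"fn": "drive_tool", "kwargs": {
  "gripper": [0,0,0,0,0],
  "offset": [
    [0,0,0.002],
    [0,0,0.002],
    [0,0,0],
    [0,0,0],
    [0,0,0]
  ],
  "twist": [0,0,0,0,0]
}}

```text
t: 10.25
tool_pos: [0.5458, 0.1764, 0.3038]
eef_rot: [0.658, 0.753, 0.0, 0.0]
force: [-0.6, 0.5, -2.5]
grip_width: 0.159
finger_force: 59.6
```

Request:
{"fn": "drive_tool", "kwargs": {
  "gripper": [0,0,0,0,0],
  "offset": [
    [0,0.001,0.0014],
    [0,0,0.0014],
    [0,0,0],
    [0,0,0],
    [0,0,0]
  ],
  "twist": [0,0,0,0,0]
}}

```text
t: 10.75
tool_pos: [0.5465, 0.1765, 0.3016]
eef_rot: [0.658, 0.753, 0.0, 0.0]
force: [1.7, 0.2, -3.3]
grip_width: 0.155
finger_force: 59.6
```

Request:
{"fn": "drive_tool", "kwargs": {
  "gripper": [0,0,0,0,0],
  "offset": [
    [0,0,0.0014],
    [0,0,0.0014],
    [0,0,0],
    [0,0,0],
    [0,0,0]
  ],
  "twist": [0,0,0,0,0]
}}

```text
t: 11.25
tool_pos: [0.5465, 0.1765, 0.2995]
eef_rot: [0.658, 0.753, -0.0, 0.0]
force: [-0.3, -0.1, -2.5]
grip_width: 0.156
finger_force: 59.6
```

Request:
{"fn": "drive_tool", "kwargs": {
  "gripper": [0,0,0,0,0],
  "offset": [
    [0,0,0.0014],
    [0,0,0.0014],
    [0,0,0],
    [0,0,0],
    [0,0,0]
  ],
  "twist": [0,0,0,0,0]
}}

```text
t: 11.75
tool_pos: [0.5465, 0.1765, 0.2974]
eef_rot: [0.658, 0.753, -0.0, 0.0]
force: [-0.7, 0.3, -3.1]
grip_width: 0.155
finger_force: 59.6
```

Request:
{"fn": "drive_tool", "kwargs": {
  "gripper": [0,0,0,0,0],
  "offset": [
    [0,0,0.0014],
    [0,0,0.0014],
    [0,0,0],
    [0,0,0],
    [0,0,0]
  ],
  "twist": [0,0,0,0,0]
}}

```text
t: 12.25
tool_pos: [0.5465, 0.1766, 0.2957]
eef_rot: [0.658, 0.753, 0.0, 0.0]
force: [-2.1, -0.3, 2.7]
grip_width: 0.157
finger_force: 60.5
```

Request:
{"fn": "drive_tool", "kwargs": {
  "gripper": [0,0,0,0,0,0],
  "offset": [
    [0,0,0.002],
    [0,0,0.002],
    [0,0,0.002],
    [0,0,0.002],
    [0,0,0],
    [0,0,0]
  ],
  "twist": [0,0,0,0,0,0]
}}

```text
t: 12.85
tool_pos: [0.5465, 0.1766, 0.2899]
eef_rot: [0.658, 0.753, -0.0, 0.0]
force: [-2.3, -1.7, 5.7]
grip_width: 0.154
finger_force: 61.0
```

Request:
{"fn": "drive_tool", "kwargs": {
  "gripper": [0,0,0,0,0,0],
  "offset": [
    [0,0,0.0014],
    [0,0,0.0014],
    [0,0,0.0014],
    [0,0,0],
    [0,0,0],
    [0,0,0]
  ],
  "twist": [0,0,0,0,0,0]
}}

```text
t: 13.45
tool_pos: [0.5465, 0.1766, 0.2877]
eef_rot: [0.658, 0.753, -0.0, 0.0]
force: [-4.8, -2.1, 12.6]
grip_width: 0.154
finger_force: 62.0
```

Request:
{"fn": "drive_tool", "kwargs": {
  "gripper": [0,0,0,0,0,0],
  "offset": [
    [0,-0.0008,0.0008],
    [0,0,0.0008],
    [0,0,0],
    [0,0,0],
    [0,0,0],
    [0,0,0]
  ],
  "twist": [0,0,0,0,0,0]
}}

```text
t: 14.05
tool_pos: [0.5463, 0.1767, 0.2876]
eef_rot: [0.658, 0.753, 0.0, 0.001]
force: [-5.8, -3.0, 17.1]
grip_width: 0.157
finger_force: 62.9
```

Run:
```python
from h import *
s=sense();print(s['t'],s['tool_pos'],s['force'],s['torque'])
d=cam("side");e=cam("scene")
print(proj(d,[.5416,.1757,.09]),proj(e,[.5416,.1757,.09]))
f=lambda d,u,v:cv2.resize(d["frame"][v-65:v+65,u-65:u+65,::-1],None,fx=3,fy=3,interpolation=cv2.INTER_CUBIC)
cv2.imwrite("pics/end.png",np.hstack([f(d,222,268),f(e,318,128)]))
```

```text
14.05 [0.54632707 0.17668853 0.28764617] [-5.82688394 -3.04533291 17.10296381] [-0.67937135  1.3997788   0.03212184]
[[220.82875175 266.51528995]] [[318.27019452 128.5808318 ]]
```

View pics/end.png

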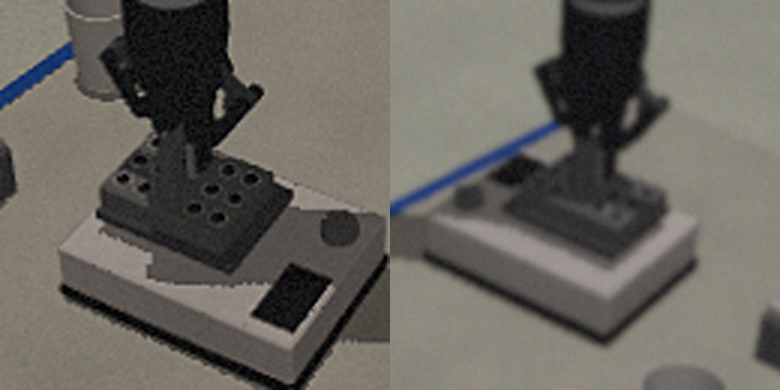

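The plate lies flat and square on the head. Height has stopped at 0.2876 m while the force rose to 17 N, so the head is on its stop. I'm handing in.

```bash
python3 -c "
from station import *
print(sense()['force']);print(close_job())"
```

```text
[-5.28535854 -3.6035538  18.53269429]
the job is handed in; nothing more can be done
None
```

The job is handed in at about 14 s on the robot's clock: the plate sits flat on the locating pin, with the head pressed to its stop at about 18 N and the plate still gripped. It dropped straight onto the pin, so no sliding was needed.

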